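# Unclamp a bare drive module and lift it from its dock with tongs

## Robot

A 6-joint arm with a two-finger parallel gripper is mounted at the origin on the work surface. World frame = base frame: x ahead of the robot, y to its left, z up, the work surface at z = 0. Lengths are in mm, angles in rad, forces in N, time in s.
With the tool pointing down it reaches from about 325 to 775 mm from the base axis. Payload 9.3 kg.
Tool frame: the origin (TCP) lies midway between the tips of the shut fingers; the grasp point (between the pads) lies behind it (env.grip_depth is the z of the grasp point in the tool frame, in mm); z points along the fingers, y is the line along which they close (so a half turn about z gives the same grasp; the last joint's range is limited). The gripper opens to 85 mm and grips with 20 to 120 N. Pads are 22 mm wide; open, the fingers measure 114 mm over their backs; the gripper's body (76 mm by 85 mm) begins 54 mm behind the grasp point. The pads swing forward as they close: fully open they stand 13 mm farther back than shut.
Start: joints at [-1.482, 0.259, 0.021, 1.334, 0, 1.418], TCP at [131.691, -533.998, 231.279] pointing down, gripper open.
Joint ranges: [-3.04, 3.04], [-0.91, 1.82], [-1.04, 1.36], [-1.92, 1.95], [-1.52, 1.45], [-3.14, 3.14]. Speed limits (rad/s): [2.22, 2.22, 2.79, 3.14, 3.14, 3.14].

## Interface

Orientations are given as a unit quaternion [x, y, z, w].
In Python, from workcell import env gives the robot as it stands. The module is installed in compiled form; this text tells all that it offers.
- The arm moves only by the tool arm_command, never from a script. Its argument "moves" is a list of rows, each an object with "dp": the shift along the world's x, y, z scaled (see below), a list of three; "spin": the turn about the world's z scaled (see below); "grip": the opening, from 0 (shut) to 1 (fully open). In form: [{"dp": [tx, ty, tz], "spin": spin, "grip": grip}, ...]. A call has 1 to 20 rows; each row is the pose to reach, as a shift and turn from the pose commanded when the call began, turning the shorter way round; what a row does not reach only later rows make up. The controller multiplies each number of a shift by 0.12 m and each number of a turn by 360 degrees. A row lasts 1/8 s, in which the tool goes at most 62.5 mm and 10.7 degrees, less where a joint would pass 70% of its speed; a pose out of reach is approached as far as the arm can. A call with a number of a shift or a turn outside -1 to 1 is refused whole. A call with a gripper value outside its range is refused whole. The fingers move at their own pace and stop on an object; "grip_force" is the grip in N (left out, the last holds). Time passes only in rows, so rows that repeat a pose let the fingers close. It gives the time, the measured TCP pose, the force, the opening and the grip force at its end, in the units of the state.
- env.sense(): the state, without advancing time (a new reading comes with each control period).
- env.snapshot(name): name is "scene" or "top" or "wrist"; returns the picture (420x560x3 uint8, blue, green, red); there is no depth.
- env.camera_params(name): a dict with "fx", "fy", "cx", "cy" (pixels), "cam_to_world" (4x4, takes a point from camera to world coordinates); the wrist camera has in their place "mount" (4x4, takes a point from camera to tool coordinates, whose origin is the TCP and whose axes are the flange's). Camera axes: x right, y up, looking along -z (the intrinsics and any distortion apply to the point x, -y, -z); pixel columns grow to the right and rows downward; lengths in mm; the calibration is good to about 2 mm. The wrist camera is an equidistant fisheye: a pixel r from the principal point sees the ray r / f radians off the axis. A picture is of the moment at which its call begins: read the wrist's pose just before it. camera_params takes no time and is no camera call.
- env.job_done(): hands the job in; it is judged then, once.
The state is a dict: "time_s": time; "qpos": joint angles; "dq": joint speeds; "tau": joint torques, N m; "position": TCP position; "orientation": TCP orientation; "ft_force": force on the tool from outside, world axes, zero at the start; "moment": the same for the moment, N m; "opening": finger opening in mm; "grip_force": force on a finger pad.
Only numpy, scipy, OpenCV 4.12 (cv2) and the standard library are available. Lean on these libraries where they do the work, as an engineer would, in place of code of your own. Each camera call takes 0.05 s, during which the arm holds its last target. There are 200 camera calls.

## Task

Turn the clamp knob on the aluminium drive dock clockwise as far as it goes, so that its hold-down bar slides back off the small bare drive module standing in the slot. Then pick up the sprung plastic tongs, close their jaws on the module, lift it out and finish while still holding it in the tongs, still, with its lower end at least 5 cm above the top of the dock. Never touch the bare module with the robot itself, and leave the three standing drives and the screwdriver where they are.

Things in the scene. Friction and masses are not known exactly. Their poses are not given: they have to be found in the camera images.
- dock: Brushed aluminium drive dock, a block 120 (x) x 180 (y) x 30 mm high, fixed on the shelf; place and yaw vary. Origin: centre of its underside; z up, front = -x. In this frame the module slot is centred at x -20, y -45 mm (25 x 15 mm, 12 mm deep, its floor 18 mm above the shelf), the knob's axis at x -20, y +45 mm.
- knob (a joint): Clamp knob on the dock, rad: 0 = clamped (start), 1.4 = end stop, fully freed. Grows as the knob is turned clockwise seen from above; stays where it is left (friction about 0.07 N m); drives the hold-down bar back by 20 mm per rad.
- knob_grip (a point): Middle of the knob's black bar grip, on the vertical knob axis, 54 mm above the shelf. The bar is 40 mm long, 12 mm thick and 24 mm high (42 to 66 mm above the shelf), on a disc of 42 mm diameter. This frame turns with the knob: x along the bar, y across it, z up. At 0 the bar lies along the dock's x. Grip it from above across its thickness.
- holddown_tip (a point): Front end of the steel hold-down bar (10 mm wide, 8 mm high, 64 to 72 mm above the shelf), at mid height and width. Clamped, it covers the module 4 mm above its top and ends 6 mm in front of its axis; with the knob fully turned it stands 28 mm farther back along the dock's +x. Its carriage, a block 26 mm wide, begins 35 mm behind this tip.
- module: Bare drive module, a dark finned block 22 (x) x 12 (y) x 42 mm high standing upright in the dock's slot, about 30 g. Origin: centre of its lower end, 18 mm above the shelf at the start; z up, axes as the dock's. It shows 30 mm above the dock's top (30 to 60 mm above the shelf).
- tongs: Grey plastic tongs lying flat, about 75 g, 197 mm long, 24 mm high: two straight blades 6 mm thick that swing flat on a hinge block, both alike, sprung open in a V (0.1 rad each side). Origin: underside of the hinge block, midway between its two pins; x from hinge to jaws, y to the left blade, z up. With the module between the jaws the blades are parallel.
- tongs_grip (a point): Where to grip the tongs from above across both blades: midway between them, 90 mm from the hinge along x, at mid height (12 mm above their underside). Axes as tongs. Rubber pads 36 mm long here. Width over them: 52 mm open, 34 mm with the jaws on the module. Springs push back with 3 N a side at first, 6 N half closed, 9 N at the module.
- tongs_tip (a point): Point midway between the two jaw pads, 170 mm from the hinge along x (80 mm ahead of tongs_grip), at mid height. Axes as tongs. The rubber pads are 24 mm long and 24 mm high, 46 mm apart when open, about 2 mm when shut, and close 1.9 times as far as the blades at tongs_grip.
- tong_l: Left blade of the tongs with its jaw pad. Origin on its hinge pin, 12 mm left of the tongs' origin; x along the blade to the jaw.
- tong_r: Right blade of the tongs with its jaw pad. Origin on its hinge pin, 12 mm right of the tongs' origin; x along the blade to the jaw.
- drive_a: Bystander: black plastic external drive standing on its long edge, 115 x 22 x 80 mm high. Origin: centre of its underside.
- drive_b: Bystander: another such drive, same size and origin.
- drive_c: Bystander: another such drive, same size and origin.
- screwdriver: Bystander: small steel screwdriver, 160 mm long, lying flat. Origin under its middle, x from handle to tip.
Things that resemble listed ones, but are neither listed nor needed, are in the scene too. Of the things that look like the dock, the larger one is meant. There is more than one size of the tongs; the one meant has the size given above.

How it is judged:
By the outcome, as a careful person would: the job done as asked, in the order asked, and still so for the second after the job is handed in, while the arm keeps its last pose, push and grip.
It also fails if it takes over 58 s, if anything falls off the work surface, if the arm or the gripper's body presses on something with over 40 N, if the wrist force passes 120 N, or if a joint passes its speed limit or range.

## Working session

There is one attempt and no reset: what is moved stays moved. The work goes in short steps, Python scripts to look and compute and a tool call to move; the robot and the scene stay as the last step left them, time stands still between calls to the robot, and variables do not carry over. Pictures are saved under pics/ and viewed, at most 10 in all, crops included, and the job is handed in when it is done.

Besides the shell and the picture viewer there is one more tool, called after "Call:" by a JSON object that holds its "op" and its "data". arm_command: Moves the arm, as the interface text tells. Shifts and turns lie within -1 to 1; 1 stands for 0.12 m of shift or 360 degrees of turn. Its arguments: {"type":"object","properties":{"moves":{"type":"array","items":{"type":"object","properties":{"dp":{"type":"array","items":{"type":"number"}},"spin":{"type":"number"},"grip":{"type":"number"}}}},"grip_force":{"type":"number"}},"required":["moves"]}

```bash
mkdir -p pics; cat > h.py <<'E'
import numpy as np, cv2
from workcell import env
def ray(cam,u,v):
    p=env.camera_params(cam);T=np.array(p['cam_to_world'])
    d=np.array([(u-p['cx'])/p['fx'],-(v-p['cy'])/p['fy'],-1.]);
    return T[:3,3],T[:3,:3]@d
def onz(cam,u,v,z):
    o,d=ray(cam,u,v);return (o+d*(z-o[2])/d[2])
def proj(cam,P):
    p=env.camera_params(cam);T=np.array(p['cam_to_world'])
    c=T[:3,:3].T@(np.array(P,float)-T[:3,3]);return np.array([p['cx']+p['fx']*c[0]/-c[2],p['cy']-p['fy']*c[1]/-c[2]])
E
python3 - <<'E'
from h import *
for c in('top','scene'):
    im=env.snapshot(c);cv2.imwrite(f'pics/{c}0.png',im)
    p=env.camera_params(c);print({k:np.round(v,3).tolist() for k,v in p.items()})
    cv2.imwrite(f'pics/{c}0b.png',cv2.resize(im,(800,600),interpolation=cv2.INTER_CUBIC))
print(env.sense(), env.grip_depth, {k:np.round(v,3).tolist() for k,v in env.camera_params('wrist').items()})
E
```

```text
{'fx': 526.856, 'fy': 526.856, 'cx': 275.789, 'cy': 202.182, 'cam_to_world': [[0.026, 0.992, -0.125, 376.275], [-1.0, 0.024, -0.012, 106.046], [-0.009, 0.126, 0.992, 1518.71], [0.0, 0.0, 0.0, 1.0]]}
{'fx': 393.554, 'fy': 393.554, 'cx': 278.639, 'cy': 209.233, 'cam_to_world': [[-0.714, -0.444, 0.542, 1111.067], [0.7, -0.468, 0.539, 624.438], [0.015, 0.764, 0.645, 713.22], [0.0, 0.0, 0.0, 1.0]]}
{'time_s': 0.1, 'qpos': array([-1.48159107e+00,  2.59114870e-01,  2.08358451e-02,  1.33370770e+00,
        5.34931769e-06,  1.41817721e+00]), 'dq': array([-0.00012875,  0.00200641,  0.00253899,  0.00287022, -0.00127096,
        0.00056699]), 'tau': array([ 6.83647711e-03, -5.56698811e+01,  3.45065832e+01,  1.16392024e-02,
       -8.35154128e-05, -1.35314362e-06]), 'position': array([ 131.67448155, -533.74064809,  230.7373384 ]), 'orientation': array([ 9.92698847e-01,  1.20617761e-01,  2.15420870e-05, -5.94815021e-04]), 'ft_force': array([ 0.19664459, -0.09071457, -0.21102153]), 'moment': array([ 0.02616584, -0.04009606,  0.00535572]), 'grip_force': 0.0, 'opening': 85.48881727415025} -18.700000000000003 {'fx': 325.192, 'fy': 325.192, 'cx': 274.308, 'cy': 206.876, 'mount': [[-0.0, 0.956, 0.294, 74.368], [1.0, 0.001, -0.0, -0.319], [-0.001, 0.294, -0.956, -143.423], [0.0, 0.0, 0.0, 1.0]]}
```

View pics/top0b.png

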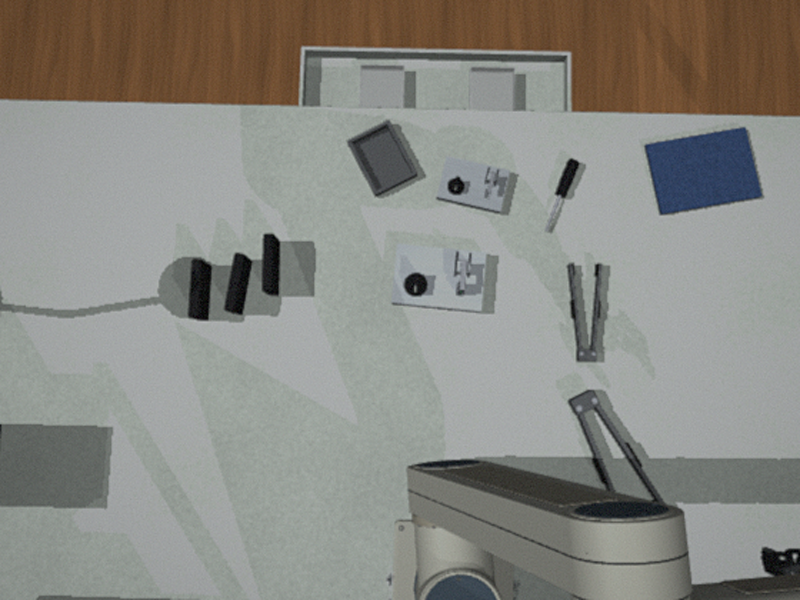

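View pics/scene0b.png

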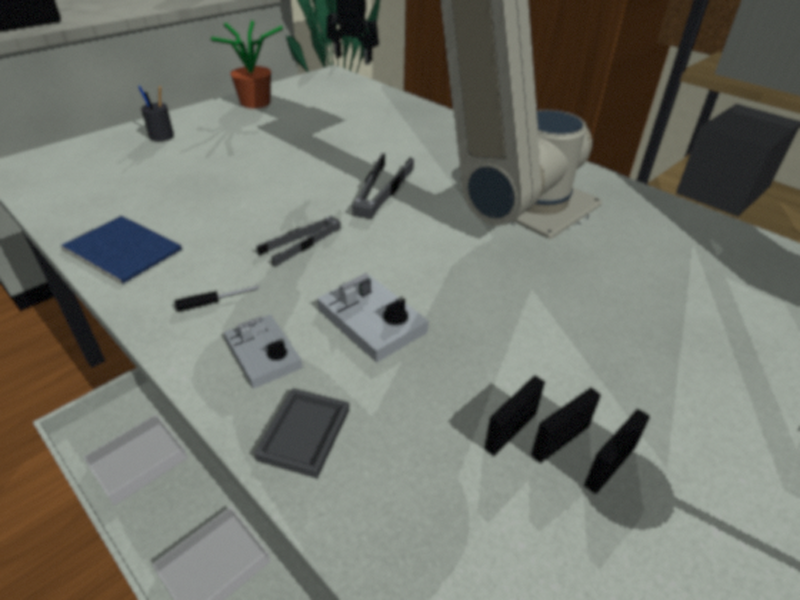

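Top view (800x600 scale): the large dock is at (443,277), its knob at (416,285) and the module/clamp at (464,268). The small dock is a decoy. The nearer tongs run from the hinge (588,355) to the jaws (588,265), about 200 mm, so they are the right ones. The other tongs are longer. The scene view agrees.

```bash
python3 - <<'E'
from h import *
s=.7
for n,u,v,z in [('knob',416,285,66),('TL',397,243,30),('BL',393,303,30),('BR',488,311,30),('TR',493,254,30),('hinge',588,354,24),('jawL',574,265,24),('jawR',602,265,24),('bighinge',582,400,24)]:
    print(n,np.round(onz('top',u*s,v*s,z)))
im=cv2.imread('pics/top0.png')[155:265,265:435]
cv2.imwrite('pics/topc.png',cv2.resize(im,None,fx=4.7,fy=4.7,interpolation=cv2.INTER_CUBIC))
E
```

```text
knob [569.  81.  66.]
TL [658. 120.  30.]
BL [536. 125.  30.]
BR [525. -64.  30.]
TR [640. -72.  30.]
hinge [ 445. -262.   24.]
jawL [ 622. -236.   24.]
jawR [ 624. -292.   24.]
bighinge [ 355. -250.   24.]
```

View pics/topc.png

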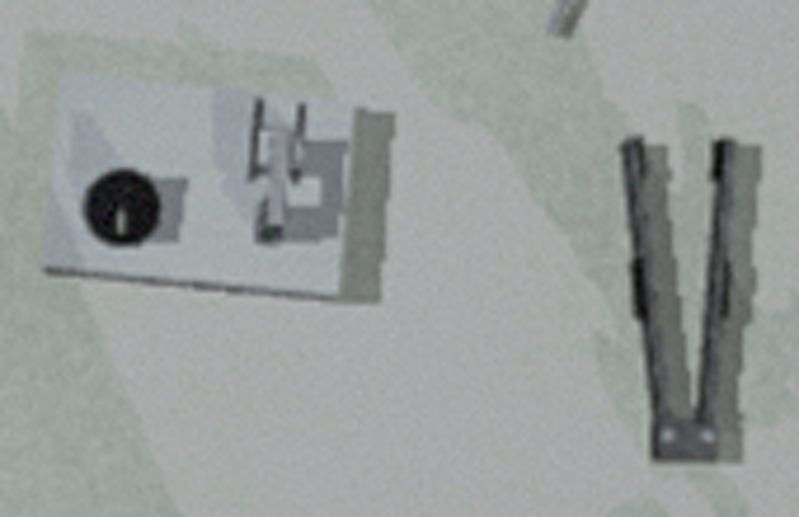

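Dock yaw is about -3.3°, with the knob near (569,82). I'll move across with a wrist look over the tongs on the way, turning the tool to yaw about 177°.

Call:
{"op": "arm_command", "data": {"moves": [{"dp": [0.4,0.3,0],"spin": 0.03,"grip": 0.7},{"dp": [0.8,0.6,0],"spin": 0.06,"grip": 0.7},{"dp": [1,0.75,0],"spin": 0.09,"grip": 0.7},{"dp": [1,0.75,0],"spin": 0.115,"grip": 0.7}], "grip_force": 40}}

```text
time_s: 0.6
position: [253.3, -442.4, 231.3]
orientation: [0.884, 0.468, 0.0, -0.0]
ft_force: [0.6, -0.2, -0.2]
opening: 59.6
grip_force: 0.0
```

Call:
{"op": "arm_command", "data": {"moves": [{"dp": [0.4,0.3,0],"spin": 0.03,"grip": 0.7},{"dp": [0.8,0.6,0],"spin": 0.06,"grip": 0.7},{"dp": [1,0.75,0],"spin": 0.09,"grip": 0.7},{"dp": [1,0.75,0],"spin": 0.115,"grip": 0.7}]}}

```text
time_s: 1.1
position: [373.2, -352.3, 231.0]
orientation: [0.662, 0.75, 0.0, -0.0]
ft_force: [0.2, -0.7, 0.1]
opening: 59.9
grip_force: 0.0
```

Call:
{"op": "arm_command", "data": {"moves": [{"dp": [0.4,0.3,0],"spin": 0.03,"grip": 0.7},{"dp": [0.8,0.6,0],"spin": 0.06,"grip": 0.7},{"dp": [1,0.75,0],"spin": 0.09,"grip": 0.7},{"dp": [1,0.75,0],"spin": 0.115,"grip": 0.7},{"dp": [1,0.75,0],"spin": 0.115,"grip": 0.7},{"dp": [1,0.75,0],"spin": 0.115,"grip": 0.7}]}}

```text
time_s: 1.85
position: [491.4, -264.2, 231.1]
orientation: [0.36, 0.933, 0.0, -0.0]
ft_force: [-0.1, -0.1, -0.3]
opening: 59.5
grip_force: 0.0
```

```bash
cat >> h.py <<'E'
from scipy.spatial.transform import Rotation as R
def wpose():
    s=env.sense();T=np.eye(4);T[:3,:3]=R.from_quat(s['orientation']).as_matrix();T[:3,3]=s['position'];return T
def wonz(T,u,v,z):
    p=env.camera_params('wrist');M=T@np.array(p['mount'])
    x,y=u-p['cx'],v-p['cy'];r=np.hypot(x,y);th=r/p['fx'];k=np.sin(th)/max(r,1e-9)
    d=M[:3,:3]@np.array([x*k,-y*k,-np.cos(th)]);o=M[:3,3];return o+d*(z-o[2])/d[2]
def wsnap(n):
    T=wpose();im=env.snapshot('wrist');np.save(f'pics/{n}.npy',T);cv2.imwrite(f'pics/{n}.png',im)
    cv2.imwrite(f'pics/{n}b.png',cv2.resize(im,(800,600),interpolation=cv2.INTER_CUBIC))
    print(np.round(T[:3,3],1),'yaw',np.degrees(np.arctan2(T[1,0],T[0,0])),env.sense()['time_s'],env.sense()['opening']);return T,im
E
python3 -c "
from h import *
wsnap('w1')"
```

```text
[ 491.4 -264.2  231.1] yaw 137.8272208719589 1.9 59.59681137723125
```

View pics/w1b.png

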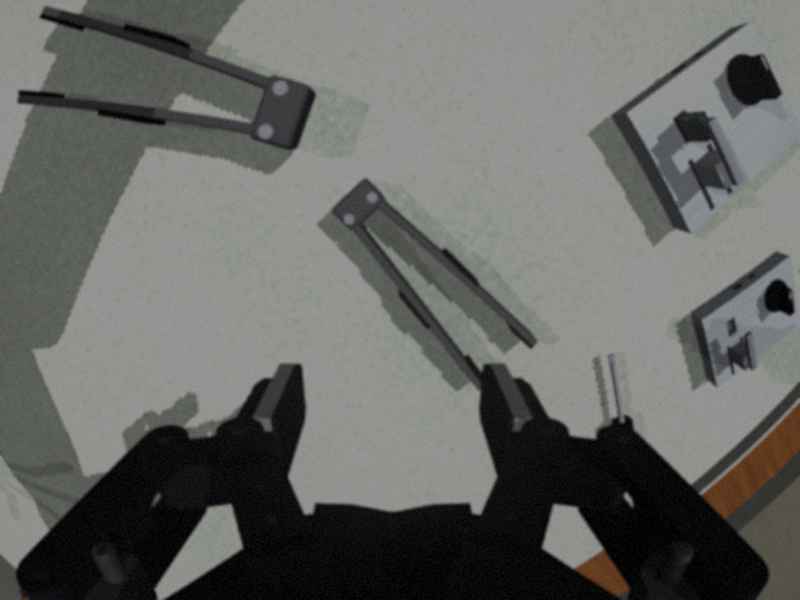

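The wrist view shows the tongs' hinge pins at (349,220) and (372,198), their grip pads near (413,309) and (460,267), and a right jaw end at (533,345). The knob is at (752,79).

```bash
python3 - <<'E'
from h import *
T=np.load('pics/w1.npy')
for n,u,v,z in [('pin1',349,220,24),('pin2',372,198,24),('padA',413,309,24),('padB',460,267,24),('jaw',533,345,24),('knob',752,70,66),('bigpin1',279,88,24),('bigpin2',265,131,24)]: print(n,np.round(wonz(T,u*.7,v*.7,z),1))
E
```

```text
pin1 [ 448.4 -270.    24. ]
pin2 [ 447.9 -245.7   24. ]
padA [ 534.4 -281.2   24. ]
padB [ 533.2 -231.1   24. ]
jaw [ 627.3 -227.1   24. ]
knob [559.9  68.5  66. ]
bigpin1 [ 336.7 -239.4   24. ]
bigpin2 [ 353.5 -269.8   24. ]
```

Call:
{"op": "arm_command", "data": {"moves": [{"dp": [0.25,0.5,0],"spin": 0.03,"grip": 0.5},{"dp": [0.3,1,0],"spin": 0.06,"grip": 0.5},{"dp": [0.3,1,0],"spin": 0.09,"grip": 0.5},{"dp": [0.3,1,0],"spin": 0.109,"grip": 0.5}]}}

```text
time_s: 2.4
position: [527.6, -143.3, 231.5]
orientation: [0.022, 1.0, -0.0, 0.0]
ft_force: [0.2, -0.1, -0.4]
opening: 42.6
grip_force: 0.0
```

Call:
{"op": "arm_command", "data": {"moves": [{"dp": [0.15,0.5,0],"spin": 0,"grip": 0.5},{"dp": [0.3,1,0],"spin": 0,"grip": 0.5}]}}

```text
time_s: 2.65
position: [563.8, -24.1, 231.5]
orientation: [0.026, 1.0, -0.0, 0.0]
ft_force: [0.4, -0.2, 0.5]
opening: 42.7
grip_force: 0.0
```

Call:
{"op": "arm_command", "data": {"moves": [{"dp": [0.05,0.4,-0.3],"spin": 0,"grip": 0.5},{"dp": [0.05,0.8,-0.6],"spin": 0,"grip": 0.5},{"dp": [0.05,0.87,-0.6],"spin": 0,"grip": 0.5},{"dp": [0.05,0.87,-0.6],"spin": 0,"grip": 0.5}]}}

```text
time_s: 3.15
position: [569.8, 80.1, 159.8]
orientation: [0.024, 1.0, -0.0, 0.0]
ft_force: [0.5, -0.5, 0.2]
opening: 42.4
grip_force: 0.0
```

```bash
python3 -c "
from h import *
wsnap('w2')"
```

```text
[569.8  80.1 159.8] yaw 177.2633059703546 3.2 42.85703586151828
```

View pics/w2b.png

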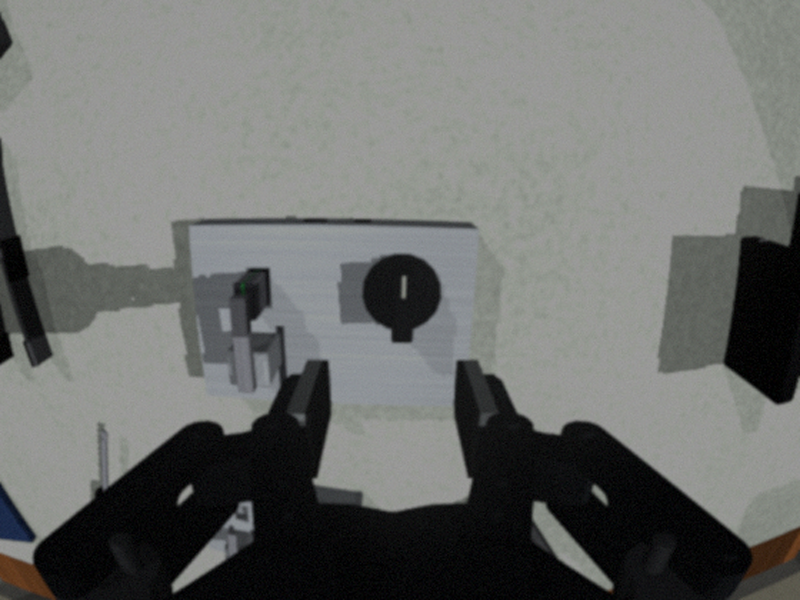

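The wrist view shows the knob's disc centred at (402,293), its bar pointing down to (402,342), and a white mark at (404,287). The dock's top corners are (190,225), (477,228), (471,405) and (207,393). The clamp bar has its tip at (242,290).

```bash
python3 - <<'E'
from h import *
T=np.load('pics/w2.npy')
im=cv2.imread('pics/w2.png');
for n,u,v,z in [('discC',402,293,42),('discL',363,293,42),('discR',441,293,42),('barback',402,342,66),('mark',404,276,66),('mark2',404,298,66),('FR',190,225,30),('FL',477,228,30),('BL',471,405,30),('BR',207,393,30),('tip',242,290,68)]: print(n,np.round(wonz(T,u*.7,v*.7,z),1))
g=im[140:260,170:350].max(2); m=(g<45).astype(np.uint8)
n,l,st,c=cv2.connectedComponentsWithStats(m)
for i in range(1,n):
    if st[i,4]>80: print(st[i],c[i]+[170,140])
# dock corners fit
hsv=cv2.cvtColor(im,cv2.COLOR_BGR2HSV); print(im[190,205],im[230,200],im[120,200])
E
```

```text
discC [573.3  85.8  42. ]
discL [572.2  62.9  42. ]
discR [574.4 108.7  42. ]
barback [594.3  84.4  66. ]
mark [556.8  87.1  66. ]
mark2 [568.9  86.6  66. ]
FR [525.7 -45.5  30. ]
FL [538.4 132.6  30. ]
BL [658.9 129.8  30. ]
BR [644.2 -54.9  30. ]
tip [559.6  -1.5  68. ]
[  84   39   54   60 2194] [280.52187785 205.7260711 ]
[ 4 49 15 24 87] [184.54022989 197.56321839]
[  0  52  13  38 260] [176.15384615 209.56153846]
[152 149 144] [138 133 127] [147 155 152]
```

Knob at (574,86), dock yaw about -4°, and the clamp tip is where it should be. Descending to grip it.

Call:
{"op": "arm_command", "data": {"moves": [{"dp": [0.036,0.047,-0.3],"spin": -0.003,"grip": 0.5},{"dp": [0.036,0.047,-0.6],"spin": -0.003,"grip": 0.5},{"dp": [0.036,0.047,-0.85],"spin": -0.003,"grip": 0.5},{"dp": [0.036,0.047,-0.925],"spin": -0.003,"grip": 0.5},{"dp": [0.036,0.047,-0.925],"spin": -0.003,"grip": 0.5},{"dp": [0.036,0.047,-0.925],"spin": -0.003,"grip": 0.05},{"dp": [0.036,0.047,-0.925],"spin": -0.003,"grip": 0.05},{"dp": [0.036,0.047,-0.925],"spin": -0.003,"grip": 0.05},{"dp": [0.036,0.047,-0.925],"spin": -0.003,"grip": 0.05}]}}

```text
time_s: 4.32
position: [574.7, 85.6, 49.7]
orientation: [0.033, 0.999, -0.0, 0.001]
ft_force: [-0.4, -1.9, 6.0]
opening: 10.8
grip_force: 40.8
```

Call:
{"op": "arm_command", "data": {"moves": [{"dp": [0,0,0],"spin": -0.025,"grip": 0.05},{"dp": [0,0,0],"spin": -0.05,"grip": 0.05},{"dp": [0,0,0],"spin": -0.075,"grip": 0.05},{"dp": [0,0,0],"spin": -0.1,"grip": 0.05},{"dp": [0,0,0],"spin": -0.125,"grip": 0.05},{"dp": [0,0,0],"spin": -0.15,"grip": 0.05},{"dp": [0,0,0],"spin": -0.175,"grip": 0.05},{"dp": [0,0,0],"spin": -0.2,"grip": 0.05},{"dp": [0,0,0],"spin": -0.215,"grip": 0.05},{"dp": [0,0,0],"spin": -0.223,"grip": 0.05},{"dp": [0,0,0],"spin": -0.223,"grip": 0.05}]}}

```text
time_s: 5.7
position: [575.5, 86.4, 49.7]
orientation: [0.669, 0.743, 0.002, 0.001]
ft_force: [3.6, 4.1, 6.0]
opening: 10.9
grip_force: 40.8
```

```bash
python3 -c "
from h import *
s=env.sense();print(s['moment'],s['ft_force'],s['opening'],s['qpos'])
T=wpose();print(np.degrees(np.arctan2(T[1,0],T[0,0])))"
```

```text
[ 0.81713447 -0.75351919 -0.12184427] [3.59418396 4.0532208  6.01085352] 10.886457089122095 [ 4.33878129e-03  4.19045221e-01 -2.24210798e-01  9.23578762e-01
  1.10738929e-03  1.47070674e+00]
95.9835125513354
```

Call:
{"op": "arm_command", "data": {"moves": [{"dp": [0,0,0],"spin": -0.006,"grip": 0.05},{"dp": [0,0,0],"spin": -0.012,"grip": 0.05},{"dp": [0,0,0],"spin": -0.012,"grip": 0.05}]}}

```text
time_s: 6.08
position: [575.6, 86.5, 49.7]
orientation: [0.696, 0.718, 0.002, 0.001]
ft_force: [4.0, 4.3, 7.6]
opening: 11.1
grip_force: 49.9
```

```bash
python3 -c "
from h import *
s=env.sense();print(s['moment'],s['ft_force'],s['opening'])
T=wpose();print(np.degrees(np.arctan2(T[1,0],T[0,0])))"
```

```text
[ 0.67438463 -0.76035372  1.09882886] [3.97462844 4.30311852 7.58785673] 11.077082397771912
91.78339537426069
```

The moment rose to 1.1 N m, so the knob is at its stop. Releasing, rising and moving to the tongs.

Call:
{"op": "arm_command", "data": {"moves": [{"dp": [0,0,0],"spin": 0.008,"grip": 0.5},{"dp": [0,0,0],"spin": 0.008,"grip": 0.5},{"dp": [0,0,0],"spin": 0.008,"grip": 0.5},{"dp": [0,0,0.3],"spin": 0.008,"grip": 0.5},{"dp": [0,0,0.7],"spin": 0.008,"grip": 0.5},{"dp": [0,0,1],"spin": 0.03,"grip": 0.6},{"dp": [0,-0.4,1],"spin": 0.06,"grip": 0.8},{"dp": [0,-0.8,1],"spin": 0.09,"grip": 0.8},{"dp": [0,-1,1],"spin": 0.12,"grip": 0.8}]}}

```text
time_s: 7.2
position: [573.7, -36.3, 168.3]
orientation: [0.384, 0.923, -0.0, 0.0]
ft_force: [-1.3, -0.4, 0.1]
opening: 68.6
grip_force: 0.0
```

Call:
{"op": "arm_command", "data": {"moves": [{"dp": [-0.15,-0.4,0],"spin": 0.03,"grip": 0.85},{"dp": [-0.31,-0.8,0],"spin": 0.06,"grip": 0.85},{"dp": [-0.31,-1,0],"spin": 0.09,"grip": 0.85},{"dp": [-0.31,-1,0],"spin": 0.129,"grip": 0.85},{"dp": [-0.31,-1,0],"spin": 0.129,"grip": 0.85}]}}

```text
time_s: 7.82
position: [536.4, -154.8, 168.2]
orientation: [-0.011, 1.0, 0.0, -0.0]
ft_force: [-0.5, 0.3, -0.0]
opening: 72.3
grip_force: 0.0
```

Call:
{"op": "arm_command", "data": {"moves": [{"dp": [0,-0.4,0],"spin": 0,"grip": 0.85},{"dp": [0,-0.8,0],"spin": 0,"grip": 0.85},{"dp": [0,-0.85,0],"spin": 0,"grip": 0.85},{"dp": [0,-0.85,0],"spin": 0,"grip": 0.85}]}}

```text
time_s: 8.32
position: [536.4, -256.2, 168.0]
orientation: [-0.009, 1.0, 0.0, -0.0]
ft_force: [-0.9, 0.2, 0.1]
opening: 72.6
grip_force: 0.0
```

```bash
python3 -c "
from h import *
wsnap('w3')
im=env.snapshot('top');cv2.imwrite('pics/top3.png',im)
a=cv2.resize(im[155:265,265:435],(400,259),interpolation=cv2.INTER_CUBIC)
w=cv2.resize(cv2.imread('pics/w3.png'),(800,600));w[:259,400:]=0
w[340:599,400:]=a
cv2.imwrite('pics/w3c.png',np.where(np.arange(600)[:,None,None]<340,cv2.resize(cv2.imread('pics/w3.png'),(800,600)),w))"
```

```text
[ 536.4 -256.2  168. ] yaw -178.98925010850698 8.375 72.33613520446585
```

View pics/w3c.png

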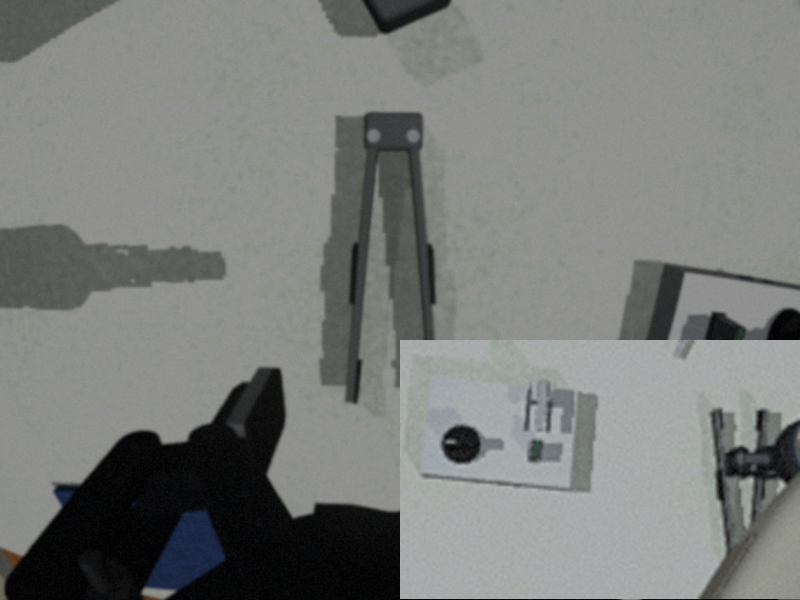

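The inset shows the clamp bar retracted off the module, and the knob's mark now lies along y. The tongs' pins are at (374,135) and (413,135), and their grip pads at (355,272) and (431,272).

```bash
python3 - <<'E'
from h import *
T=np.load('pics/w3.npy')
P=[wonz(T,u*.7,v*.7,z) for u,v,z in [(374,135,24),(413,135,24),(355,272,24),(431,272,24)]]
for p in P: print(np.round(p,1))
o=(P[0]+P[1])/2; g=(P[2]+P[3])/2; print(o,g,np.degrees(np.arctan2(*(g-o)[1::-1])))
E
```

```text
[ 447.2 -268.6   24. ]
[ 446.8 -244.9   24. ]
[ 533.6 -279.8   24. ]
[ 532.8 -231.2   24. ]
[ 446.98939509 -256.7211013    24.        ] [ 533.21145924 -255.49851416   24.        ] 0.8123719838993155
```

Call:
{"op": "arm_command", "data": {"moves": [{"dp": [-0.01,0.004,-0.4],"spin": 0,"grip": 0.85},{"dp": [-0.01,0.004,-0.8],"spin": 0,"grip": 0.85},{"dp": [-0.01,0.004,-1],"spin": 0,"grip": 0.85}]}}

```text
time_s: 8.8
position: [534.6, -253.6, 46.2]
orientation: [-0.01, 1.0, 0.001, -0.001]
ft_force: [0.1, 0.4, -0.5]
opening: 72.7
grip_force: 0.0
```

Call:
{"op": "arm_command", "data": {"moves": [{"dp": [0,0,-0.15],"spin": 0,"grip": 0.85},{"dp": [0,0,-0.28],"spin": 0,"grip": 0.85},{"dp": [0,0,-0.35],"spin": 0,"grip": 0.85},{"dp": [0,0,-0.38],"spin": 0,"grip": 0.85},{"dp": [0,0,-0.38],"spin": 0,"grip": 0.85}]}}

```text
time_s: 9.43
position: [535.7, -255.8, 2.9]
orientation: [-0.009, 1.0, -0.0, 0.0]
ft_force: [-0.8, 0.8, 0.0]
opening: 72.5
grip_force: 0.0
```

Call:
{"op": "arm_command", "data": {"moves": [{"dp": [0,0,0],"spin": 0,"grip": 0.6},{"dp": [0,0,0],"spin": 0,"grip": 0.54},{"dp": [0,0,0],"spin": 0,"grip": 0.52},{"dp": [0,0,0],"spin": 0,"grip": 0.52},{"dp": [0,0,0],"spin": 0,"grip": 0.52},{"dp": [0,0,0],"spin": 0,"grip": 0.52}]}}

```text
time_s: 10.18
position: [536.3, -256.4, 3.9]
orientation: [-0.009, 1.0, -0.001, 0.001]
ft_force: [-0.2, -0.7, 6.4]
opening: 44.4
grip_force: 7.7
```

```bash
python3 -c "
from h import *
wsnap('w4');s=env.sense();print(s['grip_force'],s['ft_force'])"
```

```text
[ 536.3 -256.4    3.9] yaw -178.93161133019535 10.225 44.80472639931614
7.652331590652466 [-0.10954309  0.26247312  6.38275532]
```

View pics/w4b.png

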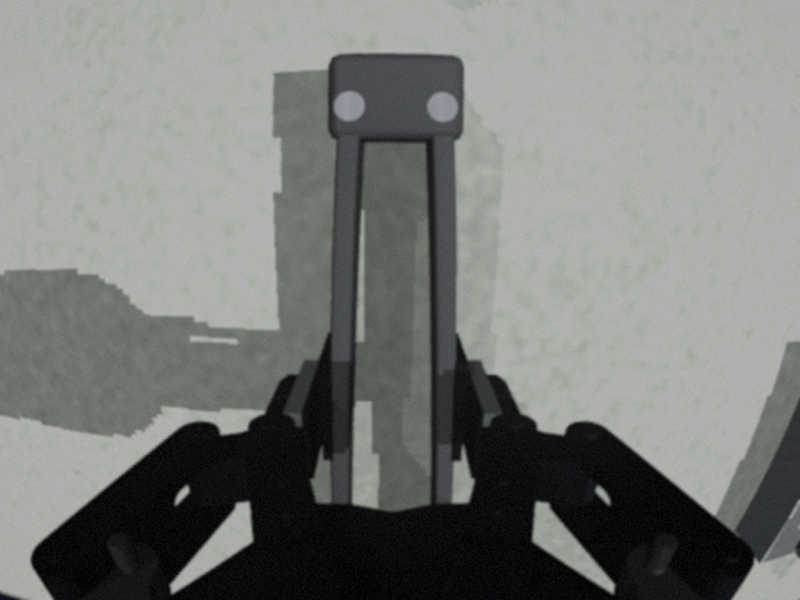

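The tongs are between the pads and symmetric, with pins at (349,106) and (442,106). Lifting and checking for sag.

Call:
{"op": "arm_command", "data": {"moves": [{"dp": [0,0,0.1],"spin": 0,"grip": 0.52},{"dp": [0,0,0.3],"spin": 0,"grip": 0.52},{"dp": [0,0,0.6],"spin": 0,"grip": 0.52},{"dp": [0,0,0.9],"spin": 0,"grip": 0.52},{"dp": [0,0,0.9],"spin": 0,"grip": 0.52},{"dp": [0,0,0.9],"spin": 0,"grip": 0.52}]}}

```text
time_s: 10.98
position: [535.2, -255.6, 110.6]
orientation: [-0.009, 1.0, 0.0, -0.0]
ft_force: [-0.1, 0.6, -1.1]
opening: 44.6
grip_force: 5.7
```

```bash
python3 - <<'E'
from h import *
wsnap('w5');s=env.sense();print(s['grip_force'],s['ft_force'])
def pins(n):
    im=cv2.cvtColor(cv2.imread(f'pics/{n}.png'),cv2.COLOR_BGR2HSV); T=np.load(f'pics/{n}.npy')
    g=cv2.imread(f'pics/{n}.png').astype(int)
    m=((g[...,0]-g[...,1]>3)&(g[...,2]>120)).astype(np.uint8); m[:,:200]=0;m[:,350:]=0;m[130:]=0
    m=cv2.morphologyEx(m,cv2.MORPH_OPEN,np.ones((3,3)))
    k,l,st,c=cv2.connectedComponentsWithStats(m)
    c=[c[i] for i in range(1,k) if st[i,4]>80]; print(n,np.round(c,1))
    return T,c
for n in('w4','w5'):
    T,c=pins(n)
    for z in (24-3.9+T[2,3]+np.array([-6,-3,0,3,6])):
        p=[wonz(T,*q,z) for q in c[:2]]; 
        print('dz rel',round(z-T[2,3],1),'sep',np.round(np.linalg.norm(p[0]-p[1]),2),np.round((p[0]+p[1])/2-T[:3,3],1))
E
```

```text
[ 535.2 -255.6  110.6] yaw -178.91691240995394 11.025 44.351477998735874
5.714952573180199 [-0.62414553  0.21221089 -0.58889437]
w4 [[244.2  73.7]
 [309.4  74.5]]
dz rel 14.1 sep 25.4 [-89.7  -0.5  14.1]
dz rel 17.1 sep 24.81 [-89.4  -0.5  17.1]
dz rel 20.1 sep 24.22 [-89.1  -0.5  20.1]
dz rel 23.1 sep 23.63 [-88.7  -0.6  23.1]
dz rel 26.1 sep 23.04 [-88.4  -0.6  26.1]
w5 [[244.   73.9]
 [309.   74.3]]
dz rel 14.1 sep 25.38 [-89.7  -0.7  14.1]
dz rel 17.1 sep 24.79 [-89.4  -0.7  17.1]
dz rel 20.1 sep 24.2 [-89.   -0.7  20.1]
dz rel 23.1 sep 23.62 [-88.7  -0.7  23.1]
dz rel 26.1 sep 23.03 [-88.3  -0.7  26.1]
```

The tongs hold level with no sag: the hinge is 89 mm behind the TCP, so the jaws are 81 mm ahead. Checking the module position from the earlier top image, and moving toward the pre-approach in front of the dock.

```bash
python3 - <<'E'
from h import *
im=cv2.imread('pics/top3.png')[175:230,300:350]
print(onz('top',323.2,200.9,60))
m=(im.max(2)<75).astype(np.uint8)
k,l,st,c=cv2.connectedComponentsWithStats(m)
for i in range(1,k):
    if st[i,4]>5: print(st[i],onz('top',*(c[i]+[300,175]),60))
print(proj('top',[568.5,-3.5,60]))
E
```

```text
[567.65413041  -8.37219948  60.        ]
[21 23  4  8 19] [565.40641401  -6.67351817  60.        ]
[321.45673281 200.55695954]
```

Call:
{"op": "arm_command", "data": {"moves": [{"dp": [-0.15,0.3,0],"spin": -0.004,"grip": 0.52},{"dp": [-0.3,0.6,0],"spin": -0.008,"grip": 0.52},{"dp": [-0.4,0.9,0],"spin": -0.013,"grip": 0.52},{"dp": [-0.4,1,0],"spin": -0.013,"grip": 0.52}]}}

```text
time_s: 11.52
position: [486.1, -133.8, 109.9]
orientation: [0.031, 1.0, 0.001, -0.001]
ft_force: [-0.0, -1.5, -0.0]
opening: 44.4
grip_force: 5.7
```

Call:
{"op": "arm_command", "data": {"moves": [{"dp": [-0.15,0.3,0],"spin": 0,"grip": 0.52},{"dp": [-0.3,0.6,0],"spin": 0,"grip": 0.52},{"dp": [-0.45,0.9,0],"spin": 0,"grip": 0.52},{"dp": [-0.5,1,0],"spin": 0,"grip": 0.52},{"dp": [-0.5,1,0],"spin": 0,"grip": 0.52}]}}

```text
time_s: 12.15
position: [427.8, -15.6, 110.6]
orientation: [0.031, 1.0, -0.0, 0.0]
ft_force: [0.2, -0.3, -0.7]
opening: 44.3
grip_force: 5.7
```

Call:
{"op": "arm_command", "data": {"moves": [{"dp": [0,0.17,-0.1],"spin": 0,"grip": 0.52},{"dp": [0,0.17,-0.3],"spin": 0,"grip": 0.52},{"dp": [0,0.17,-0.5],"spin": 0,"grip": 0.52},{"dp": [0,0.17,-0.593],"spin": 0,"grip": 0.52},{"dp": [0,0.17,-0.593],"spin": 0,"grip": 0.52}]}}

```text
time_s: 12.78
position: [427.7, 4.0, 39.0]
orientation: [0.032, 0.999, 0.0, -0.001]
ft_force: [0.6, 0.4, -0.0]
opening: 44.9
grip_force: 5.7
```

```bash
python3 - <<'E'
from h import *
T,_=wsnap('w6')
im=env.snapshot('scene');cv2.imwrite('pics/scene6.png',im)
a=im[170:270,200:310]
cv2.imwrite('pics/s6.png',cv2.resize(a,None,fx=5.4,fy=5.4,interpolation=cv2.INTER_CUBIC)[:600])
print(env.sense()['ft_force'],[np.round(proj('scene',p),1).tolist() for p in ([568.5,-4,60],[508.6,1,58])])
E
```

```text
[427.7   4.   39. ] yaw 176.35270015013077 12.825 44.5863067782687
[ 0.19384687 -0.07172381 -1.34883162] [[255.2, 195.9], [272.7, 188.1]]
```

View pics/s6.png

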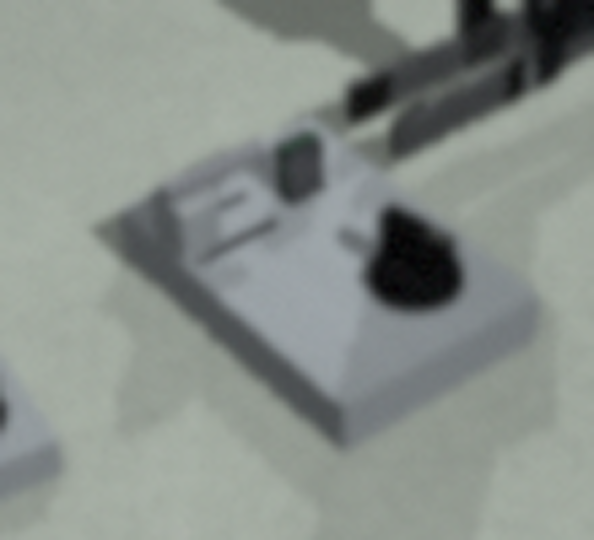

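The scene view shows the module top at pixel (255,197), against (255.2,195.9) predicted for (568.5,-4). The open jaws are in front of it and lined up. Advancing along the dock's x.

Call:
{"op": "arm_command", "data": {"moves": [{"dp": [0.1,-0.006,0],"spin": 0,"grip": 0.52},{"dp": [0.2,-0.012,0],"spin": 0,"grip": 0.52},{"dp": [0.3,-0.018,0],"spin": 0,"grip": 0.52},{"dp": [0.4,-0.024,0],"spin": 0,"grip": 0.52},{"dp": [0.5,-0.027,0],"spin": 0,"grip": 0.52},{"dp": [0.5,-0.027,0],"spin": 0,"grip": 0.52},{"dp": [0.5,-0.027,0],"spin": 0,"grip": 0.52}]}}

```text
time_s: 13.75
position: [487.1, 1.5, 39.3]
orientation: [0.031, 1.0, 0.0, -0.0]
ft_force: [-0.1, -0.2, -0.9]
opening: 44.5
grip_force: 5.7
```

```bash
python3 - <<'E'
from h import *
im=env.snapshot('scene');cv2.imwrite('pics/scene7.png',im)
cv2.imwrite('pics/s7.png',cv2.resize(im[170:250,220:320],(750,600),interpolation=cv2.INTER_CUBIC))
print(env.sense()['ft_force'])
E
```

```text
[ 0.01469612  0.43064106 -0.95915226]
```

View pics/s7.png

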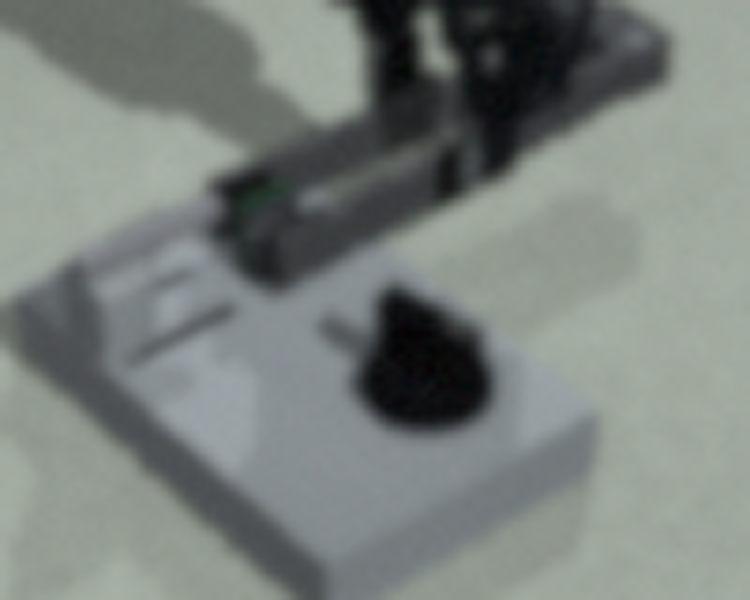

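The module sits between the jaws. Closing gently, then checking.

Call:
{"op": "arm_command", "data": {"moves": [{"dp": [0,0,0],"spin": 0,"grip": 0.47},{"dp": [0,0,0],"spin": 0,"grip": 0.43},{"dp": [0,0,0],"spin": 0,"grip": 0.4},{"dp": [0,0,0],"spin": 0,"grip": 0.37},{"dp": [0,0,0],"spin": 0,"grip": 0.34},{"dp": [0,0,0],"spin": 0,"grip": 0.3},{"dp": [0,0,0],"spin": 0,"grip": 0.3},{"dp": [0,0,0],"spin": 0,"grip": 0.3}], "grip_force": 35}}

```text
time_s: 14.8
position: [487.5, 1.4, 39.5]
orientation: [0.031, 1.0, -0.0, -0.0]
ft_force: [-0.9, 0.2, 0.2]
opening: 35.1
grip_force: 35.6
```

Call:
{"op": "arm_command", "data": {"moves": [{"dp": [0,0,0.04],"spin": 0,"grip": 0.3},{"dp": [0,0,0.08],"spin": 0,"grip": 0.3},{"dp": [0,0,0.12],"spin": 0,"grip": 0.3},{"dp": [0,0,0.2],"spin": 0,"grip": 0.3},{"dp": [0,0,0.3],"spin": 0,"grip": 0.3},{"dp": [0,0,0.42],"spin": 0,"grip": 0.3},{"dp": [0,0,0.56],"spin": 0,"grip": 0.3},{"dp": [0,0,0.7],"spin": 0,"grip": 0.3},{"dp": [0,0,0.82],"spin": 0,"grip": 0.3},{"dp": [0,0,0.88],"spin": 0,"grip": 0.3},{"dp": [0,0,0.9],"spin": 0,"grip": 0.3},{"dp": [0,0,0.9],"spin": 0,"grip": 0.3},{"dp": [0,0,0.9],"spin": 0,"grip": 0.3},{"dp": [0,0,0.9],"spin": 0,"grip": 0.3}]}}

```text
time_s: 16.55
position: [487.4, 1.4, 147.1]
orientation: [0.031, 1.0, 0.0, -0.0]
ft_force: [0.0, -0.9, -0.6]
opening: 35.4
grip_force: 35.5
```

```bash
python3 - <<'E'
from h import *
im=env.snapshot('scene');cv2.imwrite('pics/scene8.png',im)
cv2.imwrite('pics/s8.png',cv2.resize(im[130:250,190:350],(800,600),interpolation=cv2.INTER_CUBIC))
s=env.sense();print(s['ft_force'],s['opening'],s['position'])
E
```

```text
[ 0.17504582 -0.08880633 -0.94164499] 35.52049158286804 [487.42270358   1.42266118 147.22337913]
```

View pics/s8.png

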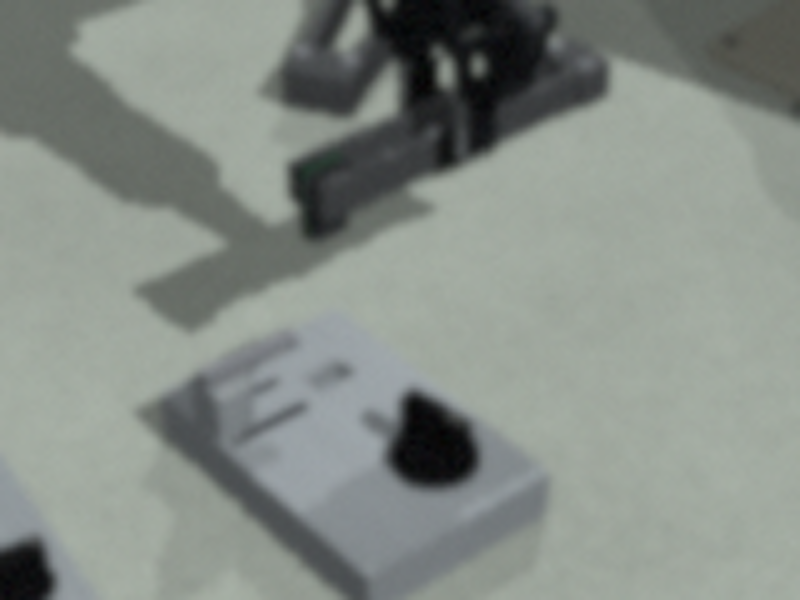

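The module is held in the jaws at (320,200), its lower end sticking out below them, and the slot at (333,375) is empty. Its lower end is at about 18+108 = 126 mm, 96 mm above the dock. Handing in.

```bash
python3 -c "
from h import *
print(env.job_done())"
```

```text
the job is handed in; nothing more can be done
None
```

I turned the knob to its stop, lifted the module out with the tongs, and handed the job in with it held still, its lower end about 96 mm above the dock; no verdict came back.

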